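# Bring the circuit board under the magnifier

### The job

Slide the circuit-board carriage along its rail until it stands fully against the end stop under the magnifier: press its black release button right down with the fingertips, keep it held down the whole way, then let go so that the button springs up and the carriage is locked there. Only press and push, pick nothing up, and leave the screwdriver, jar and spool where they are.

Things in the scene. Friction and masses are not known exactly. Their poses are not given: they have to be found in the camera images.
- rail: Fixed dark steel slide rail on the bench, 36 mm wide, 34 mm high, 400 mm long. Its +y axis (level) is the direction in which the carriage slides to the end stop; +z is up. Origin on the bench surface under the rail's centre line, 135 mm from the rail's start end (265 mm from the other). A row of steel locking pins stands out of its -x flank.
- carriage (a joint): Travel of the carriage along the rail's +y in m: about 0 at the start (locked, 1 mm play), 0.11 to 0.15 at the end stop. An aluminium plate 80 mm across the rail, 185 mm long, top 44 mm above the bench, with the release button at its rear and a circuit board between black jaws 115 mm ahead of the button. Cannot slide while the button is up; about 1.2 N of friction while it is down.
- button (a joint): Depression of the release button in m: 0 up (locked), 0.009 fully down on a hard stop. Sprung: 3 N to start it, 5.5 N at 5 mm, 7.5 N at full depth; the carriage is free from 7 mm on. Let go, it springs up and locks again on the pins of the rail or of the end stop.
- button_top (a point): Centre of the top of the release button: flat black ribbed pad, 46 mm along the rail, 36 mm across, 60 mm above the bench when up, 51 mm when down. It sits between two cheeks of the carriage, ahead and behind, each 10 mm thick, 44 mm across, tops 69 mm above the bench, 54 mm free between them; open at the sides. A fingertip may push the front cheek while holding the button down.
- carriage_nose (a point): Centre of the front face of the carriage's nose block (50 mm across, from 34 to 56 mm above the bench), 150 mm ahead of the button centre along the rail. This face meets the end stop.
- magnifier: Fixed bare steel stop block on the rail (60 mm across, 22 mm along, top 62 mm above the bench); a post beside it (80 mm to the rail's +x, 177 mm high) holds a level lens, 84 mm wide, 161 to 169 mm above the bench, centre at y = -37 mm. Origin on the bench below the middle of the face that the nose meets; axes as the rail's, so the nose is home at y = 0 here.
- screwdriver: Bystander: small screwdriver with a red handle, 150 mm long, lying on the robot's side of the rail. Loose.
- jar: Bystander: small closed jar, 48 mm in diameter, 45 mm high, beyond the rail. Origin at the centre of its foot. Loose.
- spool: Bystander: grey spool, 52 mm in diameter, 40 mm high, beyond the rail. Origin at the centre of its foot. Loose.

How it is judged (in metres and radians):
On the way, in this order (a step that is already met when the one before it is completed fails the run):
1. the button is pressed down while the carriage still stands well away from the stop (value of joint button above 0.0065 m and value of joint carriage below 0.03 m), for 0.05 s.
2. the carriage stands against the stop with the button still held down (value of joint button above 0.0065 m and y of carriage_nose in the frame of magnifier above -0.0025 m), for 0.1 s.
At the end, for the whole second after the job is handed in: The carriage's nose is within 2.5 mm of the stop block, at rest, and the button has sprung up to within 2 mm of its top (locked) (y of carriage_nose in the frame of magnifier above -0.0025 m and value of joint button below 0.002 m and velocity of joint carriage between -0.01 and 0.01 m/s); the robot touches nothing.
It fails at once if the button was let up (less than 2 mm down) on the way, between 15 mm from the start and 12 mm before the stop (value of joint carriage above 0.015 m and y of carriage_nose in the frame of magnifier below -0.012 m and value of joint button below 0.002 m).
It fails at once if the screwdriver, jar or spool was moved more than 20 mm or lifted (distance of any of screwdriver, jar, spool from where it was at the start of the episode above 0.02 m).
It also fails if it takes over 35 s, if anything falls off the work surface, if the arm or the gripper's body presses on something with over 40 N, if the wrist force passes 120 N, or if a joint passes its speed limit or range.

### The arm

A 6-joint arm with a two-finger parallel gripper is mounted at the origin on the work surface. World frame = base frame: x ahead of the robot, y to its left, z up, the work surface at z = 0. Lengths are in mm, angles in degrees, forces in N, time in s.
With the tool pointing down it reaches from about 350 to 850 mm from the base axis. Payload 8.1 kg.
Tool frame: the origin (TCP) lies at the very end of the fingers, on their centre line; the grasp point (between the pads) lies 19 mm behind it; z points along the fingers, y is the line along which they close (so a half turn about z gives the same grasp; the last joint's range is limited). The gripper opens to 85 mm and grips with 20 to 120 N. Pads are 22 mm wide; open, the fingers measure 114 mm over their backs; the gripper's body (76 mm by 85 mm) begins 54 mm behind the grasp point. The pads swing forward as they close: fully open they stand 13 mm farther back than shut.
Start: joints at [58.533, 7.471, 85.268, -0, 87.261, -4.893], TCP at [268.39, 536.63, 231.292] pointing down, gripper open.
Joint ranges: [-169.43, 169.43], [-51.17, 129.36], [1.28, 143.12], [-76.62, 256.62], [0, 156.53], [-152.29, 152.29]. Speed limits (degrees/s): [136.94, 136.94, 159.86, 180, 180, 180].

### API

Orientations are given as [roll, pitch, yaw] about the fixed x, y, z axes, in that order (R = Rz(yaw) Ry(pitch) Rx(roll)).
In Python, from bench import sense, eyes, job, models gives the robot as it stands. The module is installed in compiled form; this text tells all that it offers.
- The arm moves only by the tool apply_moves, never from a script. Its argument "rows" is a list of rows, each a list of 6 numbers: the shift along the tool's x, y, z in mm, then the turn, a rotation vector about the tool's x, y, z in rad. In form: [[dx, dy, dz, rx, ry, rz], ...]. A call has exactly 5 rows; each row shifts and turns the commanded pose from where the row before left it, along the tool's axes as they then stand; what a row does not reach is not made up. A row lasts 1/8 s, in which the tool goes at most 62.5 mm and 10.7 degrees, less where a joint would pass 70% of its speed; a pose out of reach is approached as far as the arm can. A call is refused whole if a number of a shift passes 62.5 or a number of a turn 0.188, either way. A call with a gripper value outside its range is refused whole. "fingers" is the finger opening in mm, from 0 to 85.4, set as the call begins (left out, the last holds). The fingers move at their own pace and stop on an object; "grip_force" is the grip in N (left out, the last holds). Time passes only in rows, so rows that do not move let the fingers close, or fill a call up. It gives the time, the measured TCP pose, the force, the opening and the grip force at its end, in the units of the state.
- sense(): the state, without advancing time (a new reading comes with each control period).
- eyes.snapshot(name): name is "scene" or "top"; returns (picture, depth): 400x640x3 uint8, red, green, blue; 400x640 float32, mm along the optical axis (not along the pixel's ray), 0 where there is no reading.
- eyes.get_calibration(name): a dict with "intrinsics" (3x3 intrinsics, pixels), "R" (3x3) and "t" (3): a world point X has camera coordinates R X + t. Camera axes: x right, y down, z forward; pixel columns grow to the right and rows downward; lengths in mm; the calibration is good to about 2 mm. A picture is of the moment at which its call begins. get_calibration takes no time and is no camera call.
- job.hand_in(): hands the job in; it is judged then, once.
Trained networks look in the newest picture that a camera, given by its name, has taken for a name from the list of things; names that differ only in an ending like _2 or _b are one class to them, and where a whole thing is asked for, a point or a joint stands for the part that bears it (a point fixed in the world has none). Each returns a list of dicts, best first, with "confidence" (0 to 1); they miss things now and then, are a little off and sometimes report something else, mostly with a low value. They report only what shows in the picture. A call takes as long as a camera call.
- models.boxes_of(name, camera): "xyz" ([x, y, z] in mm, in world coordinates, good to about 4 mm: the middle of the surface that is visible of it).
- models.cut_out(name, camera): "pixels" (400x640 bool, what is visible of it).
- models.place_of(name, camera): "xyz" ([x, y, z] in mm, in world coordinates, good to about 4 mm: a listed point, or the origin of a listed thing).
The state is a dict: "time": time; "joint_pos": joint angles; "qd": joint speeds; "joint_efforts": joint torques, N m; "tool_pos": TCP position; "tcp_rot": TCP orientation; "ft_force": force on the tool from outside, world axes, zero at the start; "wrist_torque": the same for the moment, N m; "finger_gap": finger opening in mm; "grip_force": force on a finger pad.
Only numpy, scipy, OpenCV 4.12 (cv2) and the standard library are available. Lean on these libraries where they do the work, as an engineer would, in place of code of your own. Each camera call takes 0.05 s, during which the arm holds its last target. There are 200 camera calls.

## Working session

There is one attempt and no reset: what is moved stays moved. The work goes in short steps, Python scripts to look and compute and a tool call to move; the robot and the scene stay as the last step left them, time stands still between calls to the robot, and variables do not carry over. Pictures are saved under pics/ and viewed, at most 10 in all, crops included, and the job is handed in when it is done.

Besides the shell and the picture viewer there is one more tool, called after "Request:" as name(argument=value, ...) on one line, values as JSON. apply_moves: Moves the arm, as the interface text tells. Its arguments: {"type":"object","properties":{"rows":{"type":"array"},"fingers":{"type":"number"},"grip_force":{"type":"number"}},"required":["rows"]}

```bash
mkdir -p pics; python3 - <<'E'
from bench import sense, eyes, models
import cv2, numpy as np
s=sense(); print({k:np.round(v,3).tolist() for k,v in s.items()})
for c in ("top","scene"):
    im,d=eyes.snapshot(c); cv2.imwrite(f"pics/{c}0.png",im[:,:,::-1]); np.save(f"{c}_d.npy",d)
    for n in ("button_top","carriage_nose","magnifier","rail","screwdriver","jar","spool"):
        r=models.place_of(n,c)
        print(c,n,[(np.round(q["xyz"],1).tolist(),round(q["confidence"],2)) for q in r[:2]])
    k=eyes.get_calibration(c); print(np.round(k["R"],3).tolist(),np.round(k["t"],0))
E
```

```text
{'time': 0.0, 'joint_pos': [58.533, 7.517, 85.33, 0.001, 87.262, -4.895], 'qd': [0.086, -0.084, 0.045, -0.047, 0.011, -0.063], 'joint_efforts': [0.0, -56.942, -50.053, -0.0, 0.015, 0.0], 'tool_pos': [268.093, 536.15, 230.219], 'tcp_rot': [-179.892, -0.01, 153.428], 'ft_force': [-0.449, 0.005, 0.834], 'wrist_torque': [0.004, -0.022, 0.034], 'grip_force': 0.0, 'finger_gap': 85.106}
top button_top [([560.6, -122.9, 59.1], 0.95)]
top carriage_nose [([521.3, 17.0, 47.4], 0.8)]
top magnifier [([486.6, 136.3, 3.0], 0.8)]
top rail [([540.0, -58.0, -0.6], 0.56)]
top screwdriver [([400.2, -85.3, 0.1], 0.77), ([561.8, -122.2, 59.9], 0.5)]
top jar [([643.3, -14.9, 1.3], 0.9)]
top spool [([685.4, -121.1, -0.4], 0.9)]
[[0.019, -1.0, 0.017], [-0.984, -0.022, -0.176], [0.177, -0.014, -0.984]] [ 35. 581. 671.]
scene button_top [([558.6, -128.9, 60.1], 0.82)]
scene carriage_nose [([520.0, 18.1, 46.8], 0.73)]
scene magnifier [([488.5, 142.8, -1.7], 0.69)]
scene rail []
scene screwdriver [([406.0, -89.2, 4.0], 0.49), ([560.7, -129.7, 59.2], 0.26)]
scene jar [([647.4, -17.9, -2.7], 0.57), ([682.2, -123.1, 1.7], 0.49)]
scene spool [([684.8, -124.2, 1.1], 0.67)]
[[-0.235, 0.972, -0.004], [0.665, 0.157, -0.73], [-0.709, -0.174, -0.683]] [  82. -350. 1119.]
```

View pics/top0.png

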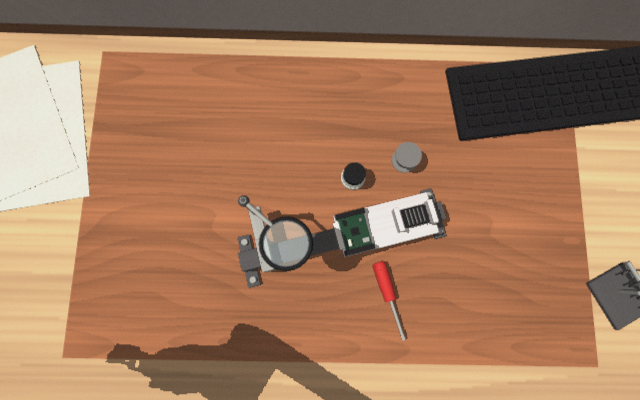

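View pics/scene0.png

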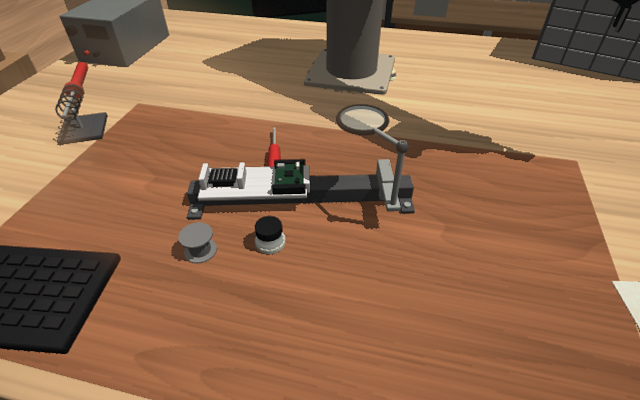

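The top view shows the carriage with its button at about (420,216), the board at (356,232), the lens at (286,243) and the stop at (248,260). The jar is at (354,176), the spool at (408,157) and the screwdriver at (390,300). The scene view agrees. Next I'll refine the rail line from the depth data.

```bash
cat > h.py <<'E'
import numpy as np, cv2
from bench import eyes
def cloud(c,d):
    k=eyes.get_calibration(c); K,R,t=[np.array(k[n]) for n in ("intrinsics","R","t")]
    v,u=np.mgrid[:400,:640]; p=np.stack([u,v,np.ones_like(u)],-1)@np.linalg.inv(K).T*d[...,None]
    return (p-t.ravel())@R
E
python3 - <<'E'
from h import *
im=cv2.imread("pics/top0.png"); P=cloud("top",np.load("top_d.npy")); b=im.min(2)
reg=(abs(P[...,0]-540)<90)&(P[...,1]>-200)&(P[...,1]<60)
for n,m in (("plate",reg&(b>150)&(abs(P[...,2]-44)<6)),("cheek",reg&(b>130)&(abs(P[...,2]-69)<6)),
            ("button",reg&(im.max(2)<70)&(abs(P[...,2]-60)<4)),("board",reg&(P[...,2]>74)),("all>40",reg&(P[...,2]>40))):
    q=P[m]; 
    if len(q)>3: print(n,len(q),np.round(q.mean(0),1),np.percentile(q[:,2],[2,50,98]).round(1),cv2.minAreaRect(q[:,:2].astype(np.float32)))
m=reg&(im.max(2)<70)&(abs(P[...,2]-60)<4); print(np.argwhere(m).min(0),np.argwhere(m).max(0))
E
```

```text
plate 1811 [551.5 -92.1  44.7] [42.1 44.7 47.3] ((547.1851806640625, -73.87698364257812), (79.3652572631836, 184.54092407226562), 15.578368186950684)
cheek 323 [ 556.1 -112.3   68.5] [63.4 68.9 71.8] ((547.8242797851562, -78.3571548461914), (44.26681900024414, 169.35525512695312), 16.404335021972656)
button 786 [540.2 -55.6  60.2] [56.5 60.5 62.9] ((544.6370849609375, -66.99295043945312), (75.74666595458984, 166.4431610107422), 15.76936149597168)
board 984 [452.7  56.8 762.5] [762.5 762.5 762.5] ((452.6623840332031, 56.84272384643555), (0.0, 0.0), 0.0)
all>40 5339 [529.4 -47.  183.5] [ 42.6  57.5 762.5] ((564.0729370117188, -35.53340148925781), (148.37725830078125, 248.52923583984375), 19.49803924560547)
[205 335] [255 428]
```

Request:
apply_moves(rows=[[0,0,0,0,0,0.167],[0,0,0,0,0,0.167],[0,0,0,0,0,0.167],[0,0,0,0,0,0.167],[0,0,0,0,0,0.166]], fingers=0, grip_force=40)

```text
time: 1.42
tool_pos: [268.4, 536.6, 231.3]
tcp_rot: [-180.0, 0.0, 105.3]
ft_force: [0.2, -0.3, 0.1]
finger_gap: -0.1
grip_force: 0.0
```

Request:
apply_moves(rows=[[-47,7,0,0,0,0],[-47,7,0,0,0,0],[-47,7,0,0,0,0],[-47,7,0,0,0,0],[-47,7,0,0,0,0]])

```text
time: 2.05
tool_pos: [365.9, 318.4, 231.5]
tcp_rot: [180.0, -0.0, 105.7]
ft_force: [0.6, 0.4, 0.5]
finger_gap: 0.1
grip_force: 0.0
```

Request:
apply_moves(rows=[[-47,7,0,0,0,0],[-47,7,0,0,0,0],[-47,7,0,0,0,0],[-47,7,0,0,0,0],[-47,7,0,0,0,0]])

```text
time: 2.68
tool_pos: [463.0, 101.4, 231.6]
tcp_rot: [180.0, 0.0, 105.6]
ft_force: [-0.0, 0.5, 0.3]
finger_gap: -0.0
grip_force: 0.0
```

Request:
apply_moves(rows=[[-47,7,0,0,0,0],[-47,7,0,0,0,0],[-47,7,0,0,0,0],[-47,7,0,0,0,0],[-20,0,0,0,0,0]])

```text
time: 3.3
tool_pos: [546.0, -92.1, 231.2]
tcp_rot: [-180.0, 0.0, 105.5]
ft_force: [-0.7, 0.4, 0.6]
finger_gap: -0.3
grip_force: 0.0
```

Request:
apply_moves(rows=[[-28,6,0,0,0,0],[0,0,40,0,0,0],[0,0,40,0,0,0],[0,0,40,0,0,0],[0,0,26,0,0,0]])

```text
time: 3.92
tool_pos: [557.6, -114.1, 83.0]
tcp_rot: [-179.9, -0.1, 105.7]
ft_force: [0.4, 0.7, -0.7]
finger_gap: -0.5
grip_force: 0.0
```

```bash
python3 - <<'E'
from h import *
from bench import sense
print(sense()["tool_pos"])
a,_=eyes.snapshot("top"); b,_=eyes.snapshot("scene")
A=cv2.resize(a[150:290,330:470],(560,560)); B=cv2.resize(b[90:270,150:380],(716,560))
cv2.imwrite("pics/t1.png",A[:,:,::-1]); cv2.imwrite("pics/s1.png",B[:,:,::-1])
E
```

```text
[ 557.56893103 -114.12657122   83.00526694]
```

View pics/s1.png

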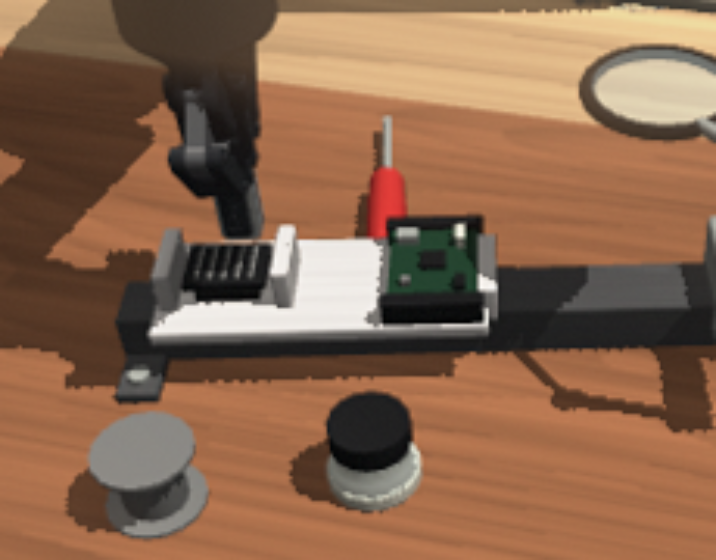

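```bash
python3 - <<'E'
from h import *
k=eyes.get_calibration("scene"); K,R,t=[np.array(k[n]) for n in ("intrinsics","R","t")]
def pr(p):
    c=K@(R@np.array(p)+t.ravel()); u=c[:2]/c[2]; return np.round((u-[150,90])*[716/230,560/180],0)
d=np.array([-.269,.963,0]); B=np.array([561.6,-125.4,60])
print("tip",pr([557.6,-114.1,83]),"btn",pr(B),[pr(B+d*s) for s in(-23,23)],"cheek tops",[pr(B+d*s+[0,0,9]) for s in(-37,-27,27,37)])
E
```

```text
tip [240. 229.] btn [225. 263.] [array([184., 264.]), array([267., 262.])] cheek tops [array([155., 252.]), array([173., 252.]), array([271., 249.]), array([289., 249.])]
```

View pics/t1.png

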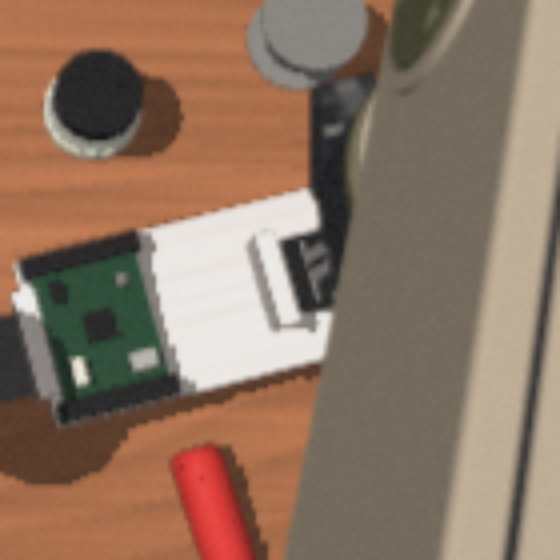

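The scene crop shows the tip at (240,235), above the button at (230,268). Both lie within about 2 mm of where my estimate projects them. The top crop is mostly hidden by the arm. I'll go down now.

Request:
apply_moves(rows=[[-4,0,0,0,0,0],[0,0,8,0,0,0],[0,0,8,0,0,0],[0,0,4,0,0,0],[0,0,0,0,0,0]])

```text
time: 4.65
tool_pos: [559.6, -118.9, 64.8]
tcp_rot: [-180.0, -0.0, 105.6]
ft_force: [-0.7, 0.2, -0.9]
finger_gap: -0.1
grip_force: 0.0
```

Request:
apply_moves(rows=[[0,0,3,0,0,0],[0,0,3,0,0,0],[0,0,3,0,0,0],[0,0,0,0,0,0],[0,0,0,0,0,0]])

```text
time: 5.28
tool_pos: [560.2, -119.1, 56.7]
tcp_rot: [180.0, 0.0, 105.6]
ft_force: [-0.3, 0.9, 4.7]
finger_gap: 0.0
grip_force: 2.2
```

Request:
apply_moves(rows=[[0,0,3,0,0,0],[0,0,2,0,0,0],[0,0,1,0,0,0],[0,0,0,0,0,0],[0,0,0,0,0,0]])

```text
time: 5.9
tool_pos: [560.4, -119.2, 51.1]
tcp_rot: [180.0, 0.0, 105.6]
ft_force: [-1.7, 0.6, 7.6]
finger_gap: -0.0
grip_force: 3.8
```

Request:
apply_moves(rows=[[0,0,1,0,0,0],[0,0,0.5,0,0,0],[0,0,0,0,0,0],[0,0,0,0,0,0],[0,0,0,0,0,0]])

```text
time: 6.52
tool_pos: [560.8, -119.8, 50.9]
tcp_rot: [179.9, 0.1, 105.6]
ft_force: [-6.3, -0.2, 16.4]
finger_gap: 0.0
grip_force: 8.3
```

Request:
apply_moves(rows=[[2,0,0,0,0,0],[4,0,0,0,0,0],[5,0,0,0,0,0],[5,0,0,0,0,0],[4,0,0,0,0,0]])

```text
time: 7.15
tool_pos: [555.5, -100.9, 50.9]
tcp_rot: [179.9, 0.1, 105.6]
ft_force: [-5.6, -3.1, 16.3]
finger_gap: 0.1
grip_force: 7.9
```

```bash
python3 - <<'E'
from h import *
from bench import sense, models
s=sense(); print(s["tool_pos"],s["ft_force"])
for c in("scene","top"):
    a,_=eyes.snapshot(c)
    for n in("carriage_nose","button_top"): print(c,n,[(np.round(q["xyz"],1).tolist(),round(q["confidence"],2)) for q in models.place_of(n,c)[:1]])
E
```

```text
[ 555.51806169 -100.86795628   50.89605953] [-5.57457349 -3.11802358 16.2515651 ]
scene carriage_nose [([516.9, 36.8, 42.2], 0.95)]
scene button_top [([554.5, -112.0, 51.9], 0.77)]
top carriage_nose [([513.6, 35.5, 45.2], 0.92)]
top button_top [([555.7, -107.2, 52.1], 0.38)]
```

Request:
apply_moves(rows=[[5,0,0,0,0,0],[7,0,0,0,0,0],[7,0,0,0,0,0],[7,0,0,0,0,0],[7,0,0,0,0,0]])

```text
time: 8.07
tool_pos: [546.6, -69.0, 50.9]
tcp_rot: [179.9, 0.1, 105.6]
ft_force: [-5.9, -3.2, 16.5]
finger_gap: -0.3
grip_force: 8.2
```

Request:
apply_moves(rows=[[7,0,0,0,0,0],[7,0,0,0,0,0],[7,0,0,0,0,0],[7,0,0,0,0,0],[7,0,0,0,0,0]])

```text
time: 8.7
tool_pos: [537.2, -35.1, 50.8]
tcp_rot: [179.9, 0.1, 105.6]
ft_force: [-7.3, -3.7, 17.1]
finger_gap: 0.5
grip_force: 8.6
```

```bash
python3 - <<'E'
from h import *
from bench import sense, models
s=sense(); print(s["tool_pos"],s["ft_force"])
for c in("scene","top"):
    a,_=eyes.snapshot(c); cv2.imwrite(f"pics/{c}2.png",cv2.resize(a[90:270,190:450] if c=="scene" else a[150:310,220:460],(780,540))[:,:,::-1])
    for n in("carriage_nose","button_top","magnifier"): print(c,n,[(np.round(q["xyz"],1).tolist(),round(q["confidence"],2)) for q in models.place_of(n,c)[:1]])
E
```

```text
[537.1606817  -35.14023729  50.84608594] [-7.26986589 -3.72129041 17.13289921]
scene carriage_nose [([499.8, 102.7, 44.8], 0.77)]
scene button_top [([537.5, -45.9, 52.0], 0.55)]
scene magnifier [([490.2, 138.3, -2.4], 0.93)]
top carriage_nose []
top button_top [([485.1, 134.9, 2.5], 0.34)]
top magnifier [([487.4, 135.4, 5.0], 0.57)]
```

View pics/scene2.png

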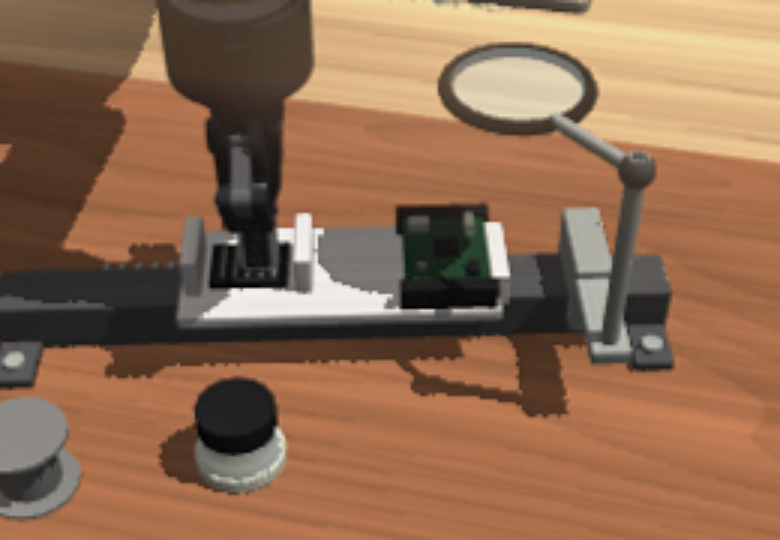

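The carriage is about 35 mm from the stop, with its nose at about (508,250) and the stop at (570,250). The button is held down and the tip stands between the cheeks. I'll carry on more gently.

Request:
apply_moves(rows=[[6,-0.3,0,0,0,0],[6,-0.3,0,0,0,0],[6,-0.2,0,0,0,0],[5,0,0,0,0,0],[3,0,0,0,0,0]])

```text
time: 9.72
tool_pos: [529.9, -10.0, 50.9]
tcp_rot: [179.8, 0.1, 105.6]
ft_force: [-3.4, -1.8, 15.1]
finger_gap: 0.1
grip_force: 7.5
```

Request:
apply_moves(rows=[[2,0,0,0,0,0],[2,0,0,0,0,0],[1,0,0,0,0,0],[1,0,0,0,0,0],[0,0,0,0,0,0]])

```text
time: 10.35
tool_pos: [528.3, -4.2, 50.9]
tcp_rot: [179.9, 0.1, 105.6]
ft_force: [-3.9, -2.2, 15.6]
finger_gap: 0.1
grip_force: 7.7
```

Request:
apply_moves(rows=[[1,0,0,0,0,0],[1,0,0,0,0,0],[1,0,0,0,0,0],[1,0,0,0,0,0],[0,0,0,0,0,0]])

```text
time: 10.98
tool_pos: [527.2, -0.4, 50.9]
tcp_rot: [179.9, 0.1, 105.6]
ft_force: [-3.4, -2.0, 15.3]
finger_gap: 0.0
grip_force: 7.8
```

Request:
apply_moves(rows=[[1,0,0,0,0,0],[1,0,0,0,0,0],[1,0,0,0,0,0],[1,0,0,0,0,0],[0,0,0,0,0,0]])

```text
time: 11.6
tool_pos: [526.9, 2.1, 50.9]
tcp_rot: [179.8, 0.2, 105.6]
ft_force: [-0.1, -7.8, 10.8]
finger_gap: -0.1
grip_force: 5.5
```

```bash
python3 - <<'E'
from h import *
from bench import sense, models
s=sense(); print(s["tool_pos"],s["ft_force"])
for c in("scene","top"):
    a,_=eyes.snapshot(c); cv2.imwrite(f"pics/{c}3.png",cv2.resize(a[130:220,270:420] if c=="scene" else a[190:300,220:380],(780,468) if c=="scene" else (780,536))[:,:,::-1])
    for n in("carriage_nose","magnifier"): print(c,n,[(np.round(q["xyz"],1).tolist(),round(q["confidence"],2)) for q in models.place_of(n,c)[:1]])
E
```

```text
[526.91380956   2.1287725   50.8983217 ] [-0.13420389 -7.7870842  10.83405265]
scene carriage_nose [([486.1, 136.6, 43.0], 0.92)]
scene magnifier [([487.8, 140.2, -1.7], 0.81)]
top carriage_nose []
top magnifier [([483.0, 139.1, 3.3], 0.86)]
```

View pics/scene3.png

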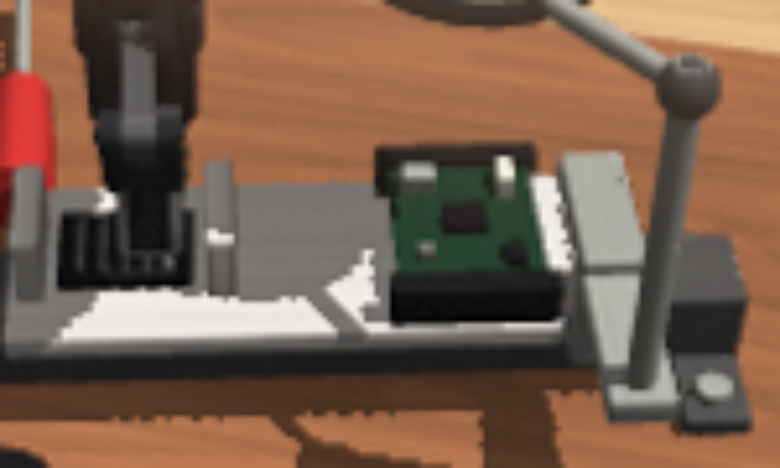

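The nose at about (565,250) now touches the stop block, and the rail-wise force has risen to about 8 N. I'll seat it a bit more firmly and hold.

Request:
apply_moves(rows=[[0,0,0.7,0,0,0],[0.7,0,0,0,0,0],[0,0,0,0,0,0],[0,0,0,0,0,0],[0,0,0,0,0,0]])

```text
time: 12.52
tool_pos: [527.0, 2.3, 50.8]
tcp_rot: [179.8, 0.3, 105.6]
ft_force: [-0.8, -10.3, 15.1]
finger_gap: -0.4
grip_force: 7.8
```

Request:
apply_moves(rows=[[0,0,-2,0,0,0],[0,0,-4,0,0,0],[0,0,-6,0,0,0],[0,0,-6,0,0,0],[0,0,-12,0,0,0]])

```text
time: 13.15
tool_pos: [523.2, 5.0, 77.4]
tcp_rot: [-179.9, -0.1, 105.7]
ft_force: [0.1, 0.5, -0.0]
finger_gap: -0.2
grip_force: 0.0
```

```bash
python3 - <<'E'
from h import *
from bench import sense, models
s=sense(); print(s["tool_pos"],s["ft_force"])
a,d=eyes.snapshot("scene"); cv2.imwrite("pics/scene4.png",cv2.resize(a[130:220,270:420],(780,468))[:,:,::-1])
for n in("carriage_nose","button_top","magnifier"): print(n,[(np.round(q["xyz"],1).tolist(),round(q["confidence"],2)) for q in models.place_of(n,"scene")[:1]])
E
```

```text
[523.21937544   5.00343014  77.44706159] [ 0.08027803  0.47471114 -0.03379623]
carriage_nose [([490.2, 136.8, 44.1], 0.77)]
button_top [([526.0, -9.2, 60.8], 0.83)]
magnifier [([488.4, 139.8, -2.4], 0.59)]
```

View pics/scene4.png

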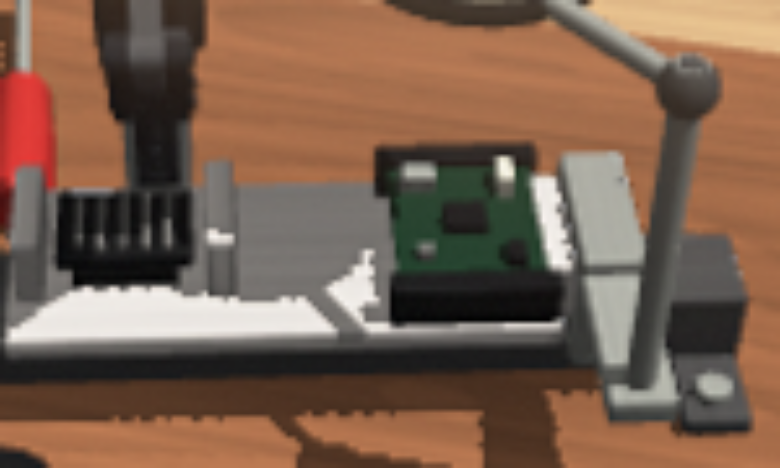

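The button is up again, with its top at about 60.8 mm (picture (125,225)). The nose has not moved from the stop and the tool is free. I'll lift clear and hand in.

Request:
apply_moves(rows=[[0,0,-15,0,0,0],[0,0,-15,0,0,0],[0,0,0,0,0,0],[0,0,0,0,0,0],[0,0,0,0,0,0]])

```text
time: 13.98
tool_pos: [524.1, 4.7, 107.5]
tcp_rot: [-179.9, -0.0, 105.6]
ft_force: [-0.6, 0.0, -0.3]
finger_gap: 0.2
grip_force: 0.0
```

```bash
python3 -c "
from bench import job; print(job.hand_in())"
```

```text
the job is handed in; nothing more can be done
None
```

The carriage stands against the end stop with its button sprung up, the arm is clear, and the job was handed in at about 14 s; the hand-in returned no verdict.

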